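# Turn the marked plate over and start the second side

### The job

On the laser marking bench, push the hinged leaf of the turn-over stand up from below with the fingertips and steadily on over its spine until it lies flat on the other side, without touching the freshly marked steel plate screwed to its top. Then press the large button on the control box fully down and let it go. Leave the stand where it is, the two small buttons unpressed, and the steel bar, lens cap and mouse alone.

Things in the scene. Friction and masses are not known exactly. Their poses are not given: they have to be found in the camera images.
- stand: Loose 3 kg turn-over stand on an 8 mm perforated plate. Origin: centre of its underside, z up. Foot 160 x 160 x 14 mm; pedestal 120 (x) x 60 (y) mm; bed 150 (x) x 168 (y) x 11 mm, its top 50 mm above the origin (47 mm in the recess on the -y side). The spine runs along the stand's x axis over the bed's middle. The leaf starts on its +y side and must end on its -y side.
- spine (a point): Middle of the hinge axis, fixed to the stand, 53 mm above the stand's underside; axes parallel to the stand's. Hinge lugs stand 6 mm higher than this at x = +-80 mm.
- leaf (a joint): Leaf angle, rad: 0 flat on the stand's +y side, 1.57 upright, 3.14 (stop) flat on the -y side; starts 0 to 0.3. Stiff hinge (0.3 N m friction): the leaf stays where it is left. Aluminium, 0.3 kg with its plate, 146 mm along the spine, 6 mm thick (hinge axis at mid-thickness), from 10 to 115 mm from the axis.
- leaf_edge (a point): Middle of the leaf's free edge, mid-thickness, 115 mm from the hinge axis. The leaf overhangs the bed (which ends 84 mm from the axis) by 31 mm; below the overhang about 50 mm is free down to the perforated plate. x along the spine, y outward in the leaf's plane, z out of the marked face (up at start).
- blank: Freshly marked dark steel plate, 120 (along the spine) x 80 x 2 mm, screwed on the leaf's top face, from 22 to 102 mm from the hinge axis. Origin: centre of its underside, z out of the marked face. Not to be touched by the robot.
- box: Fixed white control box 90 (x) x 180 (y) x 50 mm on the table right of the stand (about -y), its origin the centre of its underside. Three grey push buttons in a row along y on its top: the large one at y = +50 mm, the small ones at y = -12 and -58 mm.
- start_top (a point): Centre of the top of the large button (40 mm diameter). It is pressed straight down.
- start (a joint): Travel of the large button, m: 0 released, 0.006 fully pressed, about 4 N; it springs back.
- aux1 (a joint): Travel of the nearer small button (22 mm diameter, at y = -12 mm on the box), m, 0 to 0.005. Leave alone.
- aux2 (a joint): Travel of the other small button (22 mm diameter, at y = -58 mm on the box), m, 0 to 0.005. Leave alone.
- bar: Loose dark steel bar 20 x 50 x 16 mm on the perforated plate on the robot's side of the stand. Origin: centre of the underside. Leave alone.
- cap: Loose black lens cap, disc 60 mm across, 12 mm high, beside the bar. Origin: centre of the underside. Leave alone.
- mouse: Loose black computer mouse 105 x 58 x 34 mm on the left of the bench. Origin: centre of the underside. Leave alone.
Not all that is in view belongs to the job. Of the things that look like the box, take the one that is farthest from the robot's base at the start.

How it is judged:
On the way, in this order (a step that is already met when the one before it is completed fails the run):
1. the leaf lies flat on the other side (value of joint leaf above 3.05 rad), for 0.2 s.
2. the large button is pressed fully (value of joint start above 0.0045 m), for 0.05 s.
At the end, for the whole second after the job is handed in: The leaf lies flat on the other side (within 0.09 rad, 10 mm at its edge) and at rest, the large button has been pressed to at least 4.5 mm after that and is released, and the stand, bar, cap and mouse are within 20 mm of where they began (value of joint leaf above 3.05 rad and velocity of joint leaf below 0.05 rad/s and value of joint each of start, aux1, aux2 below 0.002 m and distance of each of stand, bar, cap, mouse from where it was at the start of the episode below 0.02 m and angle between stand's own z axis and vertical below 0.05 rad); the robot touches nothing.
It fails at once if the robot touches the freshly marked plate (contact force between any of the fingers, the arm and blank above 1 N).
It fails at once if the leaf is flung over (faster than 6 rad/s) (velocity of joint leaf above 6 rad/s).
It fails at once if the stand is lifted, tipped or shoved by more than 25 mm (distance of stand from where it was at the start of the episode above 0.025 m or angle between stand's own z axis and vertical above 0.15 rad).
It fails at once if the large button is pressed before the leaf is over, or a small button is pressed ((value of joint start above 0.003 m and value of joint leaf below 3 rad) or value of joint any of aux1, aux2 above 0.0025 m).
It fails at once if the bar, cap or mouse is picked up or pushed away (distance of any of bar, cap, mouse from where it was at the start of the episode above 0.03 m).
It also fails if it takes over 58 s, if anything falls off the work surface, if the arm or the gripper's body presses on something with over 40 N, if the wrist force passes 120 N, or if a joint passes its speed limit or range.

### The arm

A 6-joint arm with a two-finger parallel gripper is mounted at the origin on the work surface. World frame = base frame: x ahead of the robot, y to its left, z up, the work surface at z = 0. Lengths are in m, angles in rad, forces in N, time in s.
With the tool pointing down it reaches from about 0.375 to 0.9 m from the base axis. Payload 3.1 kg.
Tool frame: the origin (TCP) lies midway between the tips of the shut fingers; the grasp point (between the pads) lies robot.tcp_to_grasp behind it (robot.tcp_to_grasp is the distance from the TCP to the grasp point, in m); z points along the fingers, y is the direction in which the jaws open and shut (so a half turn about z gives the same grasp; the last joint's range is limited). The gripper opens to 87 mm and grips with 3 to 60 N. Pads are 19 mm wide; open, the fingers measure 117 mm over their backs; the gripper's body (75 mm by 190 mm) begins 51 mm behind the grasp point.
Start: joints at [-1.383, 0.527, 1.433, -0, 1.181, -0.178], TCP at [0.224, -0.583, 0.223] pointing down, gripper open.
Joint ranges: [-3.08, 3.08], [-0.75, 2.2], [0.22, 2.44], [-1.43, 4.57], [0, 2.65], [-2.85, 2.85]. Speed limits (rad/s): [2.79, 2.79, 3.14, 3.14, 3.14, 3.14].

### API

Orientations are given as a unit quaternion [x, y, z, w].
In Python, from rig import robot, cams, nets gives the robot as it stands. The module is installed in compiled form; this text tells all that it offers.
- The arm moves only by the tool play_rows, never from a script. Its argument "commands" is a list of rows, each an object of numbers: "x", "y", "z": the shift along the tool's x, y, z in mm; "spin": the turn about the tool's z in rad. In form: [{"x": .., "y": .., "z": .., "spin": ..}, ...]. A call has 1 to 8 rows; each row shifts and turns the pose as measured when the row begins, along the tool's axes as they then stand; what a row does not reach is not made up. A row lasts 1/10 s, in which the tool goes at most 50 mm and 8.59 degrees, less where a joint would pass 70% of its speed; a pose out of reach is approached as far as the arm can. A call is refused whole if a number of a shift passes 50 or a number of a turn 0.15, either way. A call with a gripper value outside its range is refused whole. "grip" is the opening, from 0 (shut) to 1 (fully open), set as the call begins (left out, the last holds). The fingers move at their own pace and stop on an object; "newtons" is the grip in N (left out, the last holds). Time passes only in rows, so rows that do not move let the fingers close. It gives the time, the measured TCP pose, the force and the opening at its end, in the units of the state.
- robot.get_obs(): the state, without advancing time (a new reading comes with each control period).
- cams.camera(name): name is "scene" or "top"; returns a dict with "img" (400x640x3 uint8, red, green, blue), "fx", "fy", "cx", "cy" (pixels), "world_to_cam" (4x4, takes a point from world to camera coordinates). Camera axes: x right, y up, looking along -z (the intrinsics and any distortion apply to the point x, -y, -z); pixel columns grow to the right and rows downward; lengths in m; the calibration is good to about 2 mm. A picture is of the moment at which its call begins. There is no depth.
- robot.hand_in(): hands the job in, once; it reports no verdict.
Trained networks look in a picture, given as the dict that the camera call returned (one of the last four; its "shot" number tells which), for a name from the list of things; names that differ only in an ending like _2 or _b are one class to them, and where a whole thing is asked for, a point or a joint stands for the part that bears it (a point fixed in the world has none). Each returns a list of dicts, best first, with "conf" (0 to 1); they miss things now and then, are a little off and sometimes report something else, mostly with a low value. They report only what shows in the picture. A call takes as long as a camera call. They do not tell look-alikes from the thing itself.
- nets.outline_of(picture, name): "region" (400x640 bool, what is visible of it) and "pixel" ([column, row] in pixels, amid what is visible of it).
The state is a dict: "time": time; "q": joint angles; "joint_velocities": joint speeds; "joint_torque": joint torques, N m; "position": TCP position; "tool_rot": TCP orientation; "ft_force": force on the tool from outside, world axes, zero at the start; "moment": the same for the moment, N m; "grip_width": finger opening in m.
Only numpy, scipy, OpenCV 4.12 (cv2) and the standard library are available. Lean on these libraries where they do the work, as an engineer would, in place of code of your own. Each camera call takes 0.05 s, during which the arm holds its last target.

## Working session

There is one attempt and no reset: what is moved stays moved. The work goes in short steps, Python scripts to look and compute and a tool call to move; the robot and the scene stay as the last step left them, time stands still between calls to the robot, and variables do not carry over. Pictures are saved under pics/ and viewed, and the job is handed in when it is done.

Besides the shell and the picture viewer there is one more tool, called after "Call:" in YAML: its name, and indented under it one key for each argument. play_rows: Moves the arm, as the interface text tells. Its arguments: {"type":"object","properties":{"commands":{"type":"array"},"grip":{"type":"number"},"newtons":{"type":"number"}},"required":["commands"]}

```bash
mkdir -p pics
python3 - <<'E'
from rig import robot,cams,nets
import cv2,numpy as np
o=robot.get_obs()
for k,v in o.items(): print(k,np.round(v,4))
print(robot.tcp_to_grasp)
for n in ['scene','top']:
    p=cams.camera(n); cv2.imwrite(f'pics/{n}0.png',p['img'][:,:,::-1])
    print(n,{k:(np.round(v,4).tolist() if k!='img' else 0) for k,v in p.items()})
    for t in ['stand','leaf','blank','box','start_top','aux1','aux2','bar','cap','mouse']:
        try:
            for r in nets.outline_of(p,t): 
                print(t,round(r['conf'],2),np.round(r['pixel']),r['region'].sum())
        except Exception as e: print(t,e)
E
```

```text
time 0.0
q [-1.3825  0.5284  1.4339 -0.      1.1814 -0.1785]
joint_velocities [-0.0014 -0.0005  0.0015  0.0025 -0.0007 -0.0021]
joint_torque [ 1.10000e-03 -4.40042e+01 -1.76591e+01  6.35000e-02  5.80000e-02
 -1.00000e-04]
position [ 0.224  -0.5827  0.2216]
tool_rot [ 0.9832  0.1824 -0.     -0.0011]
ft_force [-0.3825 -0.2615 -0.0969]
moment [ 0.0133 -0.0216  0.0546]
grip_width 0.087
0.0187
scene {'img': 0, 'fx': 442.5257, 'fy': 442.5257, 'cx': 315.581, 'cy': 208.0576, 'world_to_cam': [[-0.7853, 0.619, -0.0103, 0.2916], [-0.5069, -0.6333, 0.5848, 0.1699], [0.3555, 0.4644, 0.8111, -1.4814], [0.0, 0.0, 0.0, 1.0]], 'shot': 1}
stand 0.77 [280. 272.] 4053
stand 0.53 [192. 182.] 1518
leaf 0.94 [290. 275.] 2153
leaf 0.33 [296. 276.] 1165
blank 0.67 [295. 276.] 1212
box 0.88 [191. 181.] 1495
box 0.88 [244. 152.] 1412
box 0.69 [309. 124.] 1295
box 0.27 [283. 272.] 3966
start_top 0.65 [194. 183.] 112
start_top 0.41 [251. 149.] 94
start_top 0.24 [293. 277.] 2242
aux1 0.41 [192. 167.] 30
aux2 0.41 [192. 167.] 30
bar 0.69 [318. 249.] 144
cap 0.64 [291. 230.] 288
cap 0.63 [281. 274.] 3965
mouse 0.74
[... 211 characters left out ...]
1, 0.0089, 0.1082, -0.376], [-0.1083, 0.015, 0.994, -1.244], [0.0, 0.0, 0.0, 1.0]], 'shot': 2}
stand 0.67 [282. 129.] 3749
leaf 0.68 [268. 129.] 2029
blank 0.62 [265. 131.] 1103
box 0.91 [430. 190.] 1704
box 0.89 [427. 125.] 1996
box 0.43 [266. 132.] 2071
start_top 0.67 [423. 188.] 149
start_top 0.56 [411. 275.] 32
start_top 0.55 [415. 118.] 137
aux1 0.61 [461. 190.] 51
aux1 0.6 [450. 283.] 49
aux1 0.59 [434. 274.] 51
aux1 0.55 [452. 131.] 31
aux1 0.54 [445. 189.] 36
aux2 0.61 [461. 190.] 51
aux2 0.6 [450. 283.] 49
aux2 0.59 [434. 274.] 51
aux2 0.55 [452. 131.] 31
aux2 0.54 [445. 189.] 36
bar 0.67 [287. 173.] 112
cap 0.53 [318. 169.] 295
mouse 0.88 [176. 148.] 656
mouse 0.39 [282. 130.] 3669
```

View pics/scene0.png

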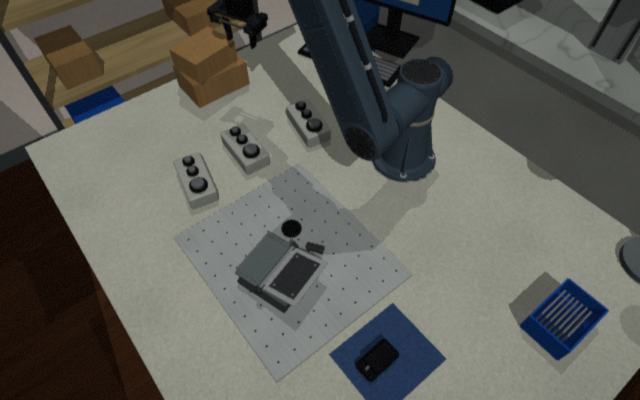

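View pics/top0.png

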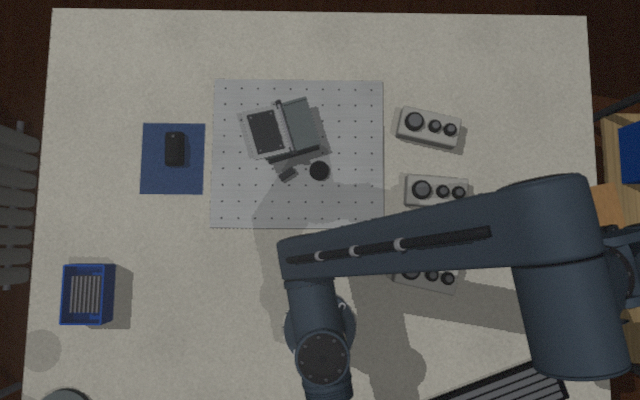

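Run:
```python
import cv2
a=cv2.imread('pics/top0.png')[60:210,210:370]; cv2.imwrite('pics/top0c.png',cv2.resize(a,None,fx=5,fy=4.0*1.25*0.8,interpolation=2) if 0 else cv2.resize(a,(640,600),interpolation=2))
a=cv2.imread('pics/scene0.png')[200:350,200:360]; cv2.imwrite('pics/scene0c.png',cv2.resize(a,(640,600),interpolation=2))
a=cv2.imread('pics/top0.png')[80:230,350:510]; cv2.imwrite('pics/top0d.png',cv2.resize(a,(640,600),interpolation=2))
```

```text
(no output)
```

View pics/top0c.png

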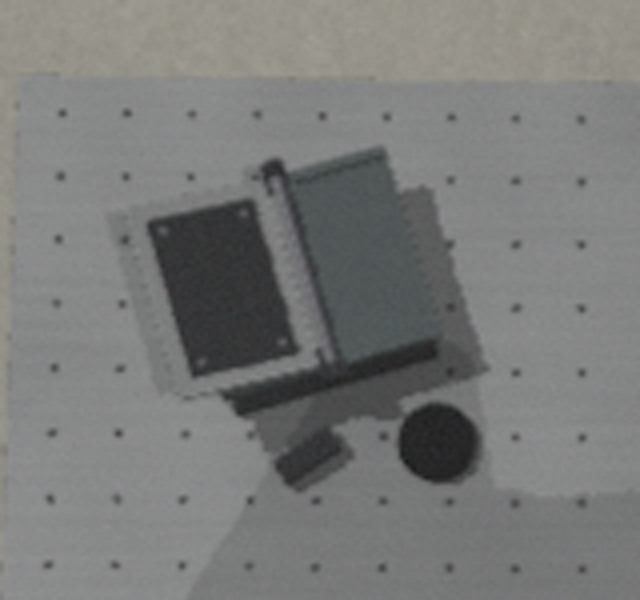

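View pics/scene0c.png

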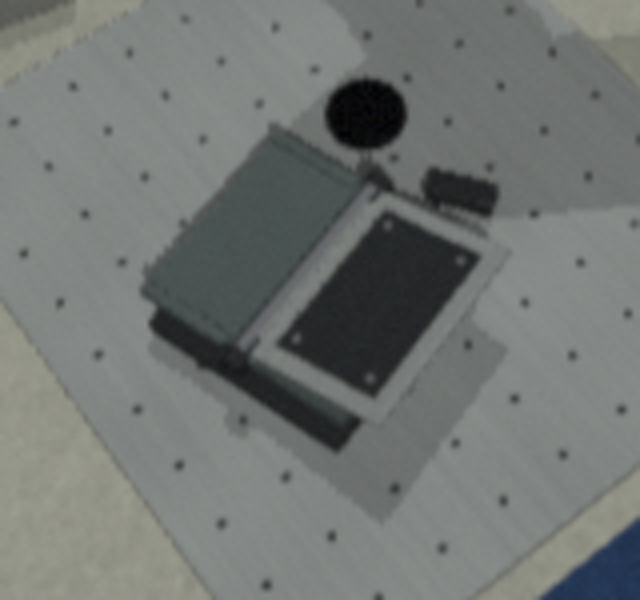

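View pics/top0d.png

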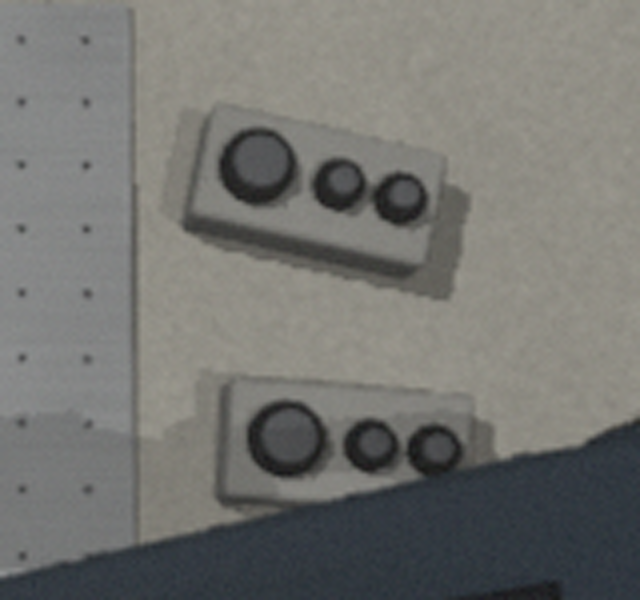

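The three look-alike boxes are in the top view at (430,125), (430,190) and about (435,275). In the scene view they are at (191,181), (244,152) and (309,124). The farthest from the base is the top one, (430,125) / (191,181), and the enlarged crop shows its large button at the left. The leaf is on the +y (left) side, slightly raised. Next I'll fit the poses.

```bash
cat > h.py <<'E'
import numpy as np
from scipy.optimize import least_squares
C={'scene':(442.5257,315.581,208.0576,np.array([[-0.7853,0.619,-0.0103,0.2916],[-0.5069,-0.6333,0.5848,0.1699],[0.3555,0.4644,0.8111,-1.4814]])),
'top':(424.9477,318.0905,199.7961,np.array([[0.0072,-0.9998,0.0159,0.0006],[0.9941,0.0089,0.1082,-0.376],[-0.1083,0.015,0.994,-1.244]]))}
def proj(c,P):
    f,cx,cy,M=C[c]; p=np.asarray(P)@M[:,:3].T+M[:,3]
    return np.stack([cx+f*p[...,0]/-p[...,2], cy+f*p[...,1]/p[...,2]],-1)
def ray(c,uv,z):
    f,cx,cy,M=C[c]; d=M[:,:3].T@np.array([(uv[0]-cx)/f,-(uv[1]-cy)/f,-1]); o=-M[:,:3].T@M[:,3]
    return o+d*(z-o[2])/d[2]
def S2W(s,P):
    c,n=np.cos(s[2]),np.sin(s[2]); P=np.asarray(P,float)
    return np.stack([s[0]+c*P[...,0]-n*P[...,1], s[1]+n*P[...,0]+c*P[...,1], 0.008+P[...,2]],-1)
def leafpt(a,x,r,h): # h out of marked face from mid
    return [x, r*np.cos(a)-h*np.sin(a), 0.053+r*np.sin(a)+h*np.cos(a)]
E
cat > fit.py <<'E'
from h import *
T=lambda u,v:(210+u/4,60+v/4)
S=lambda u,v:(200+u/4,200+v/4)
obs=[]
L=lambda x,r,h:(lambda a:leafpt(a,x,r,h)); K=lambda *p:(lambda a:list(p))
for c,uv,f in [
('top',T(110,212),L(.073,.115,.003)),('top',T(165,392),L(-.073,.115,.003)),
('top',T(150,222),L(.06,.102,.005)),('top',T(250,198),L(.06,.022,.005)),('top',T(297,353),L(-.06,.022,.005)),('top',T(193,377),L(-.06,.102,.005)),
('top',T(385,150),K(.075,-.084,.050)),('top',T(440,343),K(-.075,-.084,.050)),
('scene',S(510,246),L(-.073,.115,.003)),('scene',S(378,420),L(.073,.115,.003)),
('scene',S(387,210),L(-.06,.022,.005)),('scene',S(480,258),L(-.06,.102,.005)),('scene',S(375,398),L(.06,.102,.005)),('scene',S(278,345),L(.06,.022,.005)),
('scene',S(275,128),K(-.075,-.084,.050)),('scene',S(145,290),K(.075,-.084,.050))]:
    obs.append((c,np.array(uv),f))
res=lambda p:np.concatenate([proj(c,S2W(p,f(p[3])))-uv for c,uv,f in obs])
r=least_squares(res,[.55,.08,.27,.1],loss='soft_l1')
print(r.x,np.round(res(r.x).reshape(-1,2),1).tolist())
np.save('stand.npy',r.x)
# box: button tops ; scale 4 crop (350,80)
for c,uv in [('top',(350+258/4,80+166/4)),('top',(350+342/4,80+183/4)),('top',(350+403/4,80+196/4)),('scene',(199,184.5)),('scene',(193,171)),('scene',(188,160))]:
    print(c,ray(c,uv,.06),ray(c,uv,.07))
for n,uv in [('bar',(287,173)),('cap',(319,170)),('mouse',(175,148))]: print(n,ray('top',uv,.016))
for n,uv in [('bar',(315.5,247)),('cap',(291,229)),('mouse',(377,360))]: print(n,ray('scene',uv,.016))
E
python3 fit.py
```

```text
[0.58203772 0.10323366 0.29939168 0.2138894 ] [[2.2, -0.6], [2.3, 2.4], [-2.1, -0.0], [-0.4, 0.4], [-0.6, 0.3], [-1.4, 0.6], [-1.2, -0.7], [-0.4, -1.4], [-0.0, 0.6], [-0.2, 0.7], [-0.3, -0.5], [0.5, -1.1], [-0.6, -0.6], [-0.6, -0.6], [1.0, 0.2], [-1.4, -0.8]]
top [ 0.60667098 -0.27865375  0.06      ] [ 0.6036508  -0.27617874  0.07      ]
top [ 0.59453851 -0.3406251   0.06      ] [ 0.591618   -0.33764097  0.07      ]
top [ 0.58523777 -0.38559118  0.06      ] [ 0.58239367 -0.38223763  0.07      ]
scene [ 0.60561433 -0.27406628  0.06      ] [ 0.60787358 -0.2655596   0.07      ]
scene [ 0.59339234 -0.33327006  0.06      ] [ 0.59576853 -0.32419696  0.07      ]
scene [ 0.58327316 -0.38384575  0.06      ] [ 0.58574616 -0.37428876  0.07      ]
bar [0.45657229 0.09752504 0.016     ]
cap [0.46667147 0.00148877 0.016     ]
mouse [0.52942    0.43536237 0.016     ]
bar [0.44935136 0.09886387 0.016     ]
cap [0.46765272 0.00585708 0.016     ]
mouse [0.52955416 0.44195651 0.016     ]
```

```bash
cat > ov.py <<'E'
from h import *; import cv2,sys
def draw(im,c,s,a,off,k):
    def poly(P,col):
        q=(proj(c,S2W(s,P))-off)*k+k/2
        cv2.polylines(im,[np.int32(q)],True,col,1)
    poly([leafpt(a,x,r,.003) for x,r in [(-.073,.01),(.073,.01),(.073,.115),(-.073,.115)]],(0,255,255))
    poly([leafpt(a,x,r,.005) for x,r in [(-.06,.022),(.06,.022),(.06,.102),(-.06,.102)]],(0,0,255))
    poly([(-.075,-.084,.05),(.075,-.084,.05),(.075,.084,.05),(-.075,.084,.05)],(0,255,0))
    poly([(-.08,-.08,.0),(.08,-.08,.0),(.08,.08,.0),(-.08,.08,.0)],(255,0,0))
    poly([(-.08,0,.059),(.08,0,.059)],(255,0,255))
if __name__=='__main__':
    s=np.load('stand.npy')
    for c,f,o in [('top','pics/top0.png',(210,60)),('scene','pics/scene0.png',(200,200))]:
        a=cv2.resize(cv2.imread(f)[o[1]:o[1]+150,o[0]:o[0]+160],(640,600),interpolation=2)
        draw(a,c,s,s[3],np.array(o),4); cv2.imwrite(f'pics/ov_{c}.png',a)
E
python3 ov.py
```

```text
(no output)
```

View pics/ov_top.png

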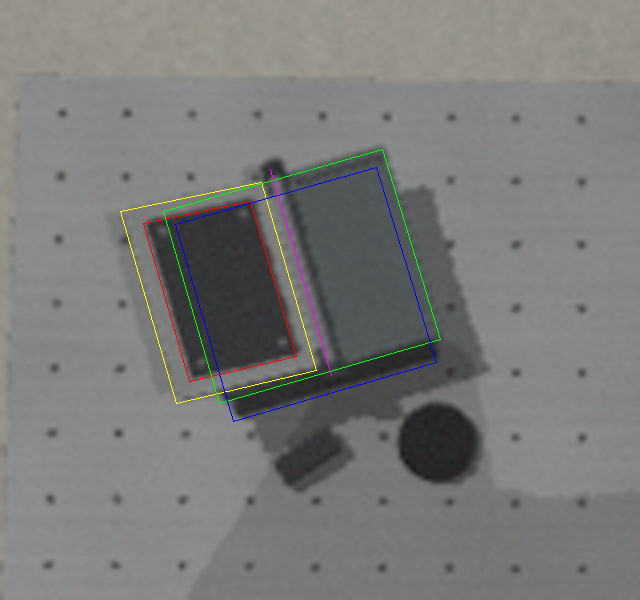

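View pics/ov_scene.png

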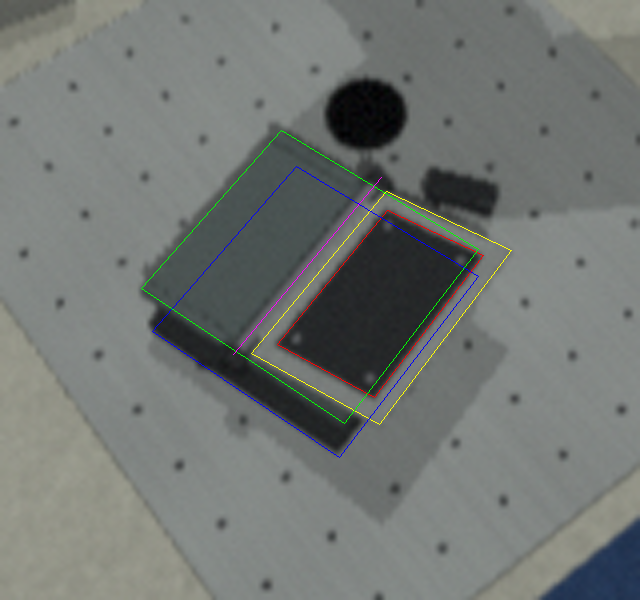

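The overlay matches the stand and leaf in both views. The only exception is the two top-view outer leaf corners I picked, which were shadow, so I'll refit without them.

```bash
sed -i "s/^('top',T(110,212).*$//" fit.py; python3 fit.py | head -1
cat > go.py <<'E'
# usage: go.py x y z phi n : prints rows from the present pose to the world target
import sys; from h import *; from rig import robot
from scipy.spatial.transform import Rotation as R
o=robot.get_obs(); Rm=R.from_quat(o['tool_rot']).as_matrix(); p=np.array(o['position'])
phi=np.arctan2(Rm[1,0],Rm[0,0])
print('t',round(o['time'],2),'p',np.round(p,4),'phi',round(phi,3),'tilt',round(np.arccos(-Rm[2,2]),4),'F',np.round(o['ft_force'],1),'q',np.round(o['q'],2),o['grip_width'])
s=np.load('stand.npy')
c,n=np.cos(s[2]),np.sin(s[2]); d=p[:2]-s[:2]
print('in stand frame',np.round([c*d[0]+n*d[1],-n*d[0]+c*d[1],p[2]-.008],4))
if len(sys.argv)>4:
    t=np.array([float(v) for v in sys.argv[1:4]]); tp=float(sys.argv[4])
    if len(sys.argv)>5 and sys.argv[5]=='s': t=S2W(s[:3],t); tp=tp+s[2]; print('world',t.round(3))
    dphi=(tp-phi+np.pi)%(2*np.pi)-np.pi
    N=int(np.ceil(max(np.linalg.norm(t-p)/.045,abs(dphi)/.14,1)))
    print('N',N)
    for i in range(N):
        f=phi+dphi*i/N; st=(t-p)/N*1000
        print('{"x":%.0f,"y":%.0f,"z":%.0f,"spin":%.2f}'%(st[0]*np.cos(f)+st[1]*np.sin(f), st[0]*np.sin(f)-st[1]*np.cos(f), -st[2], -dphi/N),end=',')
E
python3 go.py 0 .17 .20 1.571 s
```

```text
[0.5819732  0.10227507 0.30136474 0.20179895] [[-1.9, 0.2], [-0.1, 0.5], [-0.3, 0.3], [-1.1, 0.8], [-1.0, -0.7], [-0.0, -1.4], [-0.1, 0.6], [-0.1, 0.6], [-0.5, -0.7], [0.4, -1.1], [-0.6, -0.6], [-0.7, -0.8], [0.8, 0.0], [-1.6, -1.0]]
t 1.1 p [ 0.2242 -0.5834  0.2225] phi 0.367 tilt 0.0 F [-0.1 -0.3 -0.7] q [-1.38  0.53  1.43 -0.    1.18 -0.18] 0.0868029539862023
in stand frame [-0.5452 -0.5486  0.2145]
world [0.532 0.265 0.208]
N 21
{"x":28,"y":-32,"z":1,"spin":-0.07},{"x":30,"y":-30,"z":1,"spin":-0.07},{"x":32,"y":-28,"z":1,"spin":-0.07},{"x":34,"y":-26,"z":1,"spin":-0.07},{"x":36,"y":-23,"z":1,"spin":-0.07},{"x":38,"y":-21,"z":1,"spin":-0.07},{"x":39,"y":-18,"z":1,"spin":-0.07},{"x":40,"y":-15,"z":1,"spin":-0.07},{"x":41,"y":-12,"z":1,"spin":-0.07},{"x":42,"y":-9,"z":1,"spin":-0.07},{"x":43,"y":-6,"z":1,"spin":-0.07},{"x":43,"y":-3,"z":1,"spin":-0.07},{"x":43,"y":0,"z":1,"spin":-0.07},{"x":43,"y":3,"z":1,"spin":-0.07},{"x":42,"y":6,"z":1,"spin":-0.07},{"x":42,"y":9,"z":1,"spin":-0.07},{"x":41,"y":12,"z":1,"spin":-0.07},{"x":40,"y":15,"z":1,"spin":-0.07},{"x":39,"y":18,"z":1,"spin":-0.07},{"x":38,"y":21,"z":1,"spin":-0.07},{"x":36,"y":23,"z":1,"spin":-0.07},
```

Call:
play_rows:
  commands:
    - {"x":28,"y":-32,"z":1,"spin":-0.07}
    - {"x":30,"y":-30,"z":1,"spin":-0.07}
    - {"x":32,"y":-28,"z":1,"spin":-0.07}
    - {"x":34,"y":-26,"z":1,"spin":-0.07}
    - {"x":36,"y":-23,"z":1,"spin":-0.07}
    - {"x":38,"y":-21,"z":1,"spin":-0.07}
    - {"x":39,"y":-18,"z":1,"spin":-0.07}
    - {"x":40,"y":-15,"z":1,"spin":-0.07}
  grip: 0

```text
time: 1.9
position: [0.3414, -0.259, 0.2131]
tool_rot: [0.892, 0.452, -0.001, 0.006]
ft_force: [0.9, 0.3, -0.3]
grip_width: 0.031
```

```bash
python3 go.py 0 .17 .20 1.571 s
```

```text
t 1.9 p [ 0.3414 -0.259   0.2131] phi 0.938 tilt 0.0115 F [ 0.9  0.3 -0.3] q [-0.91  0.28  1.92 -0.    0.94 -0.27] 0.030975011329844416
in stand frame [-0.337  -0.2735  0.2051]
world [0.532 0.265 0.208]
N 13
{"x":41,"y":-12,"z":0,"spin":-0.07},{"x":42,"y":-9,"z":0,"spin":-0.07},{"x":42,"y":-6,"z":0,"spin":-0.07},{"x":43,"y":-3,"z":0,"spin":-0.07},{"x":43,"y":0,"z":0,"spin":-0.07},{"x":43,"y":3,"z":0,"spin":-0.07},{"x":42,"y":6,"z":0,"spin":-0.07},{"x":42,"y":9,"z":0,"spin":-0.07},{"x":41,"y":12,"z":0,"spin":-0.07},{"x":40,"y":15,"z":0,"spin":-0.07},{"x":39,"y":18,"z":0,"spin":-0.07},{"x":37,"y":21,"z":0,"spin":-0.07},{"x":36,"y":23,"z":0,"spin":-0.07},
```

Call:
play_rows:
  commands:
    - {"x":41,"y":-12,"z":0,"spin":-0.07}
    - {"x":42,"y":-9,"z":0,"spin":-0.07}
    - {"x":42,"y":-6,"z":0,"spin":-0.07}
    - {"x":43,"y":-3,"z":0,"spin":-0.07}
    - {"x":43,"y":0,"z":0,"spin":-0.07}
    - {"x":43,"y":3,"z":0,"spin":-0.07}
    - {"x":42,"y":6,"z":0,"spin":-0.07}
    - {"x":42,"y":9,"z":0,"spin":-0.07}

```text
time: 2.7
position: [0.4612, 0.0767, 0.2124]
tool_rot: [0.725, 0.689, -0.001, 0.01]
ft_force: [1.1, -0.5, 0.8]
grip_width: 0.0004
```

```bash
python3 go.py 0 .18 .20 1.571 s
```

```text
t 2.7 p [0.4612 0.0767 0.2124] phi 1.52 tilt 0.019 F [ 1.1 -0.5  0.8] q [-0.07  0.33  1.83 -0.02  0.97 -0.01] 0.0004203517197778058
in stand frame [-0.1229  0.0114  0.2044]
world [0.529 0.274 0.208]
N 5
{"x":40,"y":11,"z":1,"spin":-0.07},{"x":39,"y":14,"z":1,"spin":-0.07},{"x":38,"y":17,"z":1,"spin":-0.07},{"x":37,"y":20,"z":1,"spin":-0.07},{"x":35,"y":22,"z":1,"spin":-0.07},
```

Call:
play_rows:
  commands:
    - {"x":40,"y":11,"z":1,"spin":-0.07}
    - {"x":39,"y":14,"z":1,"spin":-0.07}
    - {"x":38,"y":17,"z":1,"spin":-0.07}
    - {"x":37,"y":20,"z":1,"spin":-0.07}
    - {"x":35,"y":22,"z":1,"spin":-0.07}
    - {"x":0,"y":0,"z":0,"spin":0}

```text
time: 3.3
position: [0.5313, 0.2886, 0.2066]
tool_rot: [0.585, 0.811, 0.001, 0.012]
ft_force: [0.2, -0.5, 0.5]
grip_width: 0.0003
```

```bash
python3 go.py 0 .16 .045 1.571 s
python3 - <<'E'
from rig import cams,robot
from scipy.spatial.transform import Rotation as R
import cv2
print(R.from_quat(robot.get_obs()['tool_rot']).as_matrix().round(3))
for n in ['scene','top']:
    cv2.imwrite(f'pics/{n}1.png',cams.camera(n)['img'][:,:,::-1])
E
```

```text
t 3.3 p [0.5313 0.2886 0.2066] phi 1.893 tilt 0.0233 F [ 0.2 -0.5  0.5] q [ 0.32  0.51  1.51 -0.02  1.1   0.01] 0.00027517667850172304
in stand frame [0.0069 0.193  0.1986]
world [0.534 0.255 0.053]
N 4
{"x":-8,"y":-2,"z":38,"spin":0.01},{"x":-8,"y":-2,"z":38,"spin":0.01},{"x":-8,"y":-2,"z":38,"spin":0.01},{"x":-8,"y":-2,"z":38,"spin":0.01},[[-0.316  0.948  0.02 ]
 [ 0.948  0.317 -0.012]
 [-0.018  0.015 -1.   ]]
```

View pics/scene1.png

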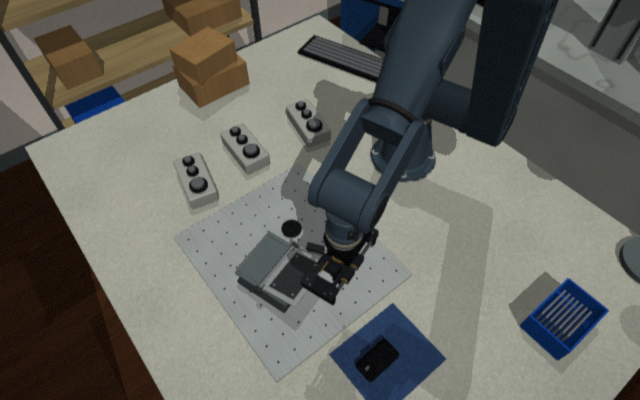

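View pics/top1.png

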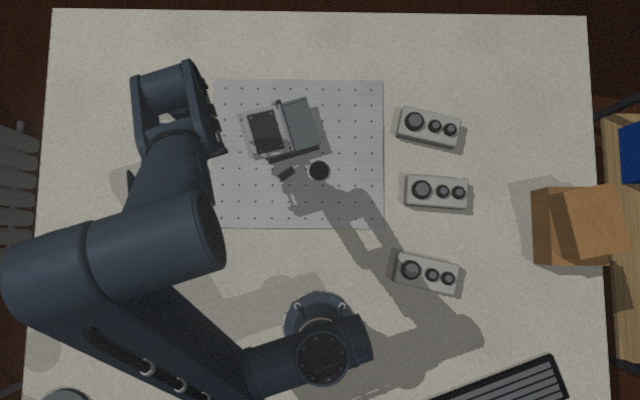

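Call:
play_rows:
  commands:
    - {"x":-8,"y":-2,"z":40,"spin":0.01}
    - {"x":-8,"y":-2,"z":40,"spin":0.01}
    - {"x":-8,"y":-2,"z":40,"spin":0.01}
    - {"x":-8,"y":-1,"z":40,"spin":0}
    - {"x":0,"y":0,"z":0,"spin":0}

```text
time: 3.9
position: [0.5357, 0.2425, 0.0463]
tool_rot: [0.602, 0.799, -0.0, 0.013]
ft_force: [-0.6, 0.8, 0.3]
grip_width: 0.0003
```

```bash
python3 go.py 0 .135 .035 1.571 s;  python3 - <<'E'
from rig import cams,robot
import cv2
a=cams.camera('scene')['img'][180:330,230:390,::-1]
cv2.imwrite('pics/s2.png',cv2.resize(a,(640,600),interpolation=2))
E
```

```text
t 3.9 p [0.5357 0.2425 0.0463] phi 1.85 tilt 0.0258 F [-0.6  0.8  0.3] q [ 0.25  0.72  1.67 -0.03  0.74 -0.01] 0.0003058050913774071
in stand frame [-0.0026  0.1476  0.0383]
world [0.542 0.231 0.043]
N 1
{"x":-13,"y":3,"z":3,"spin":-0.02},
```

View pics/s2.png

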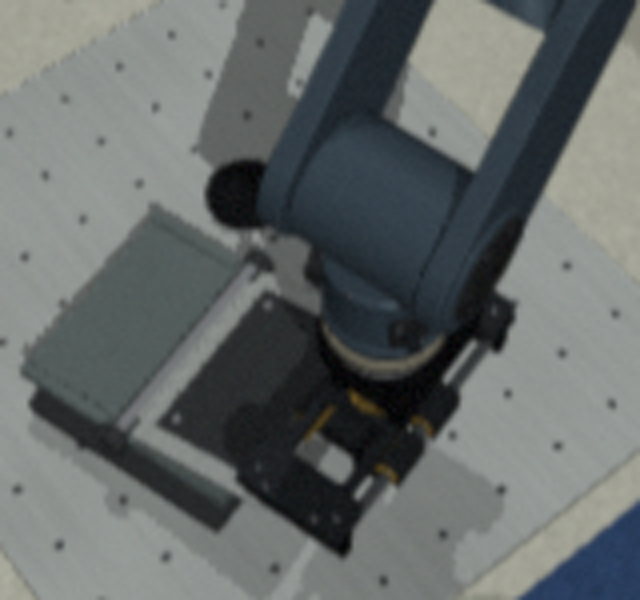

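Call:
play_rows:
  commands:
    - {"x":-8,"y":3,"z":2,"spin":0}
    - {"x":-6,"y":0,"z":0,"spin":0}
    - {"x":-3,"y":0,"z":0,"spin":0}
    - {"x":-2,"y":0,"z":0,"spin":0}

```text
time: 4.35
position: [0.551, 0.225, 0.0552]
tool_rot: [0.602, 0.798, 0.007, 0.019]
ft_force: [0.1, -0.2, -0.3]
grip_width: 0.0002
```

```bash
python3 go.py
```

```text
t 4.35 p [0.551  0.225  0.0552] phi 1.849 tilt 0.0395 F [ 0.1 -0.2 -0.3] q [ 0.21  0.71  1.66 -0.03  0.74 -0.05] 0.00023854685058650083
in stand frame [0.0068 0.1264 0.0472]
```

Call:
play_rows:
  commands:
    - {"x":0,"y":0,"z":0,"spin":0}

```text
time: 4.45
position: [0.5518, 0.225, 0.0565]
tool_rot: [0.602, 0.798, 0.008, 0.019]
ft_force: [0.1, -0.5, 0.2]
grip_width: 0.0006
```

Call:
play_rows:
  commands:
    - {"x":0,"y":0,"z":6,"spin":0}

```text
time: 4.55
position: [0.5532, 0.2252, 0.0518]
tool_rot: [0.602, 0.798, 0.009, 0.02]
ft_force: [0.8, 0.1, -1.2]
grip_width: 0.0004
```

Call:
play_rows:
  commands:
    - {"x":0,"y":0,"z":4,"spin":0}

```text
time: 4.65
position: [0.5533, 0.2254, 0.0477]
tool_rot: [0.602, 0.798, 0.009, 0.02]
ft_force: [-0.4, 0.1, 0.7]
grip_width: 0.0005
```

```bash
python3 go.py
```

```text
t 4.65 p [0.5533 0.2254 0.0477] phi 1.849 tilt 0.0447 F [-0.4  0.1  0.7] q [ 0.21  0.72  1.66 -0.03  0.72 -0.05] 0.00046066050418546865
in stand frame [0.0091 0.1261 0.0397]
```

Call:
play_rows:
  commands:
    - {"x":-2,"y":-4,"z":2,"spin":0}
    - {"x":-2,"y":-4,"z":0,"spin":0}

```text
time: 4.85
position: [0.5486, 0.2221, 0.0449]
tool_rot: [0.602, 0.798, 0.012, 0.021]
ft_force: [3.9, 12.6, -2.2]
grip_width: 0.0007
```

Call:
play_rows:
  commands:
    - {"x":-2,"y":0,"z":0,"spin":0}

```text
time: 4.95
position: [0.5486, 0.2222, 0.0448]
tool_rot: [0.603, 0.798, 0.014, 0.02]
ft_force: [-2.2, 8.8, 2.5]
grip_width: 0.0006
```

Call:
play_rows:
  commands:
    - {"x":-2,"y":0,"z":0,"spin":0}

```text
time: 5.05
position: [0.5485, 0.2224, 0.0448]
tool_rot: [0.603, 0.798, 0.015, 0.019]
ft_force: [-1.2, 7.4, 1.6]
grip_width: 0.0007
```

```bash
python3 go.py
```

```text
t 5.05 p [0.5485 0.2224 0.0448] phi 1.847 tilt 0.0488 F [-1.2  7.4  1.6] q [ 0.2   0.72  1.68 -0.01  0.69 -0.06] 0.0007112264521844892
in stand frame [0.0037 0.1246 0.0368]
```

Call:
play_rows:
  commands:
    - {"x":-3,"y":0,"z":-2,"spin":0}

```text
time: 5.15
position: [0.5485, 0.2221, 0.0463]
tool_rot: [0.603, 0.797, 0.016, 0.018]
ft_force: [-0.2, 12.0, -1.7]
grip_width: 0.0004
```

Call:
play_rows:
  commands:
    - {"x":-3,"y":0,"z":-2,"spin":0}

```text
time: 5.25
position: [0.5486, 0.222, 0.0479]
tool_rot: [0.603, 0.797, 0.018, 0.017]
ft_force: [0.5, 11.3, -1.3]
grip_width: 0.0006
```

Call:
play_rows:
  commands:
    - {"x":-3,"y":0,"z":-2,"spin":0}

```text
time: 5.35
position: [0.5487, 0.2218, 0.0495]
tool_rot: [0.604, 0.797, 0.02, 0.016]
ft_force: [0.3, 10.0, -1.9]
grip_width: 0.0005
```

```bash
python3 go.py;  python3 - <<'E'
from rig import cams,robot
import cv2
a=cams.camera('scene')['img'][180:330,230:390,::-1]
cv2.imwrite('pics/s3.png',cv2.resize(a,(640,600),interpolation=2))
a=cams.camera('top')['img'][60:210,210:370,::-1]
cv2.imwrite('pics/t3.png',cv2.resize(a,(640,600),interpolation=2))
E
```

```text
t 5.35 p [0.5487 0.2218 0.0495] phi 1.845 tilt 0.0502 F [ 0.3 10.  -1.9] q [ 0.19  0.71  1.68  0.    0.7  -0.08] 0.0005469801759158793
in stand frame [0.0037 0.124  0.0415]
```

View pics/s3.png

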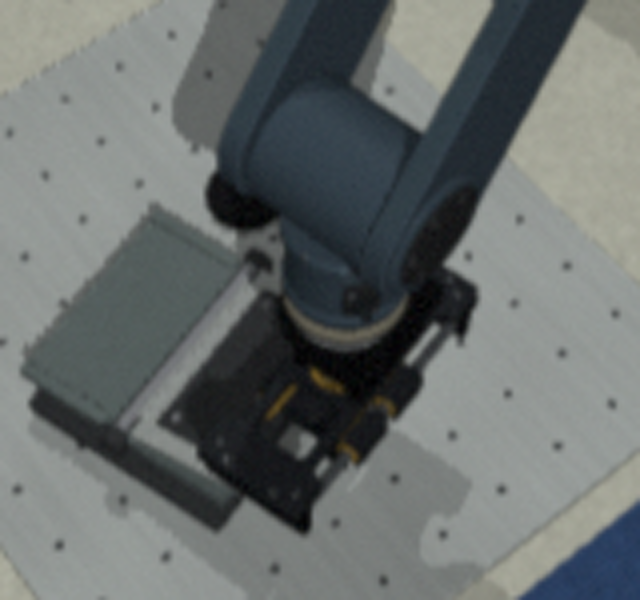

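View pics/t3.png

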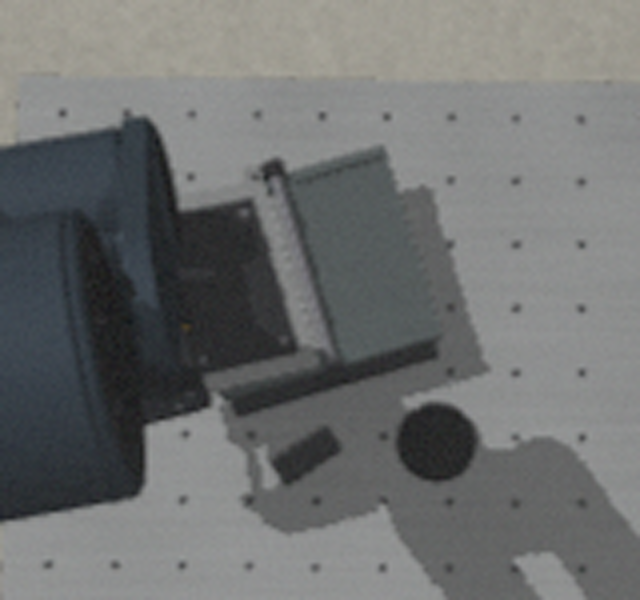

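Call:
play_rows:
  commands:
    - {"x":-4,"y":0,"z":-3,"spin":0}

```text
time: 5.55
position: [0.5489, 0.2213, 0.0521]
tool_rot: [0.604, 0.797, 0.021, 0.014]
ft_force: [-1.1, 13.8, -0.2]
grip_width: 0.0005
```

Call:
play_rows:
  commands:
    - {"x":-5,"y":0,"z":-3,"spin":0}

```text
time: 5.65
position: [0.5492, 0.2207, 0.0549]
tool_rot: [0.605, 0.796, 0.024, 0.012]
ft_force: [-2.6, 17.4, -0.2]
grip_width: 0.0004
```

Call:
play_rows:
  commands:
    - {"x":-5,"y":0,"z":-3,"spin":0}

```text
time: 5.75
position: [0.5494, 0.22, 0.0577]
tool_rot: [0.605, 0.796, 0.026, 0.01]
ft_force: [-1.5, 15.2, -0.3]
grip_width: 0.0005
```

```bash
python3 go.py;  python3 - <<'E'
from rig import cams,robot
import cv2
a=cams.camera('scene')['img'][200:350,200:360,::-1]
cv2.imwrite('pics/s4.png',cv2.resize(a,(640,600),interpolation=2))
a=cams.camera('top')['img'][60:210,210:370,::-1]
cv2.imwrite('pics/t4.png',cv2.resize(a,(640,600),interpolation=2))
E
```

```text
t 5.75 p [0.5494 0.22   0.0577] phi 1.842 tilt 0.0562 F [-1.5 15.2 -0.3] q [ 0.18  0.7   1.69  0.03  0.71 -0.11] 0.0005403455196552352
in stand frame [0.0038 0.1221 0.0497]
```

View pics/s4.png

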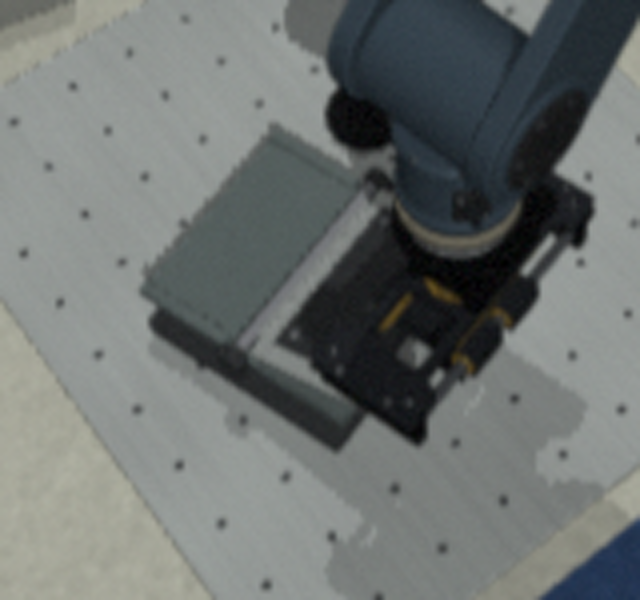

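View pics/t4.png

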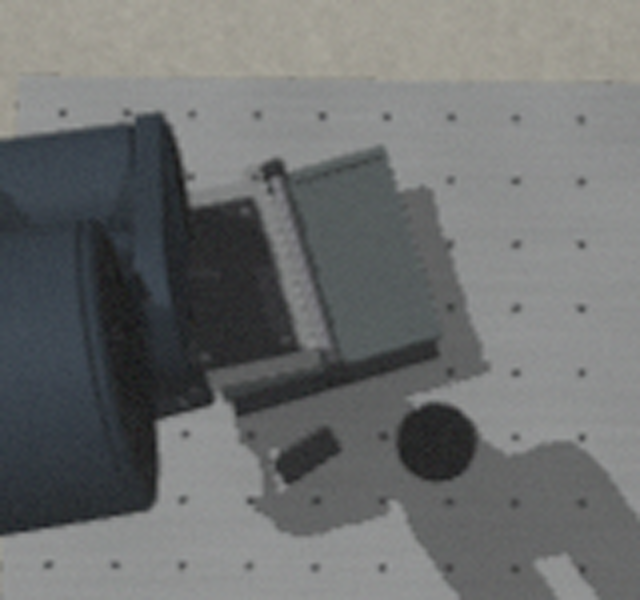

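Call:
play_rows:
  commands:
    - {"x":-6,"y":0,"z":-6,"spin":0}
    - {"x":-7,"y":0,"z":-8,"spin":0}

```text
time: 6.05
position: [0.5507, 0.2156, 0.0715]
tool_rot: [0.606, 0.795, 0.031, 0.007]
ft_force: [0.0, 13.7, 0.6]
grip_width: 0.0004
```

```bash
python3 go.py;  python3 - <<'E'
from rig import cams,robot
import cv2
a=cams.camera('scene')['img'][200:350,200:360,::-1]
cv2.imwrite('pics/s5.png',cv2.resize(a,(640,600),interpolation=2))
E
```

```text
t 6.05 p [0.5507 0.2156 0.0715] phi 1.841 tilt 0.0635 F [ 0.  13.7  0.6] q [ 0.17  0.67  1.68  0.05  0.73 -0.14] 0.00035351812238696437
in stand frame [0.0038 0.1175 0.0635]
```

View pics/s5.png

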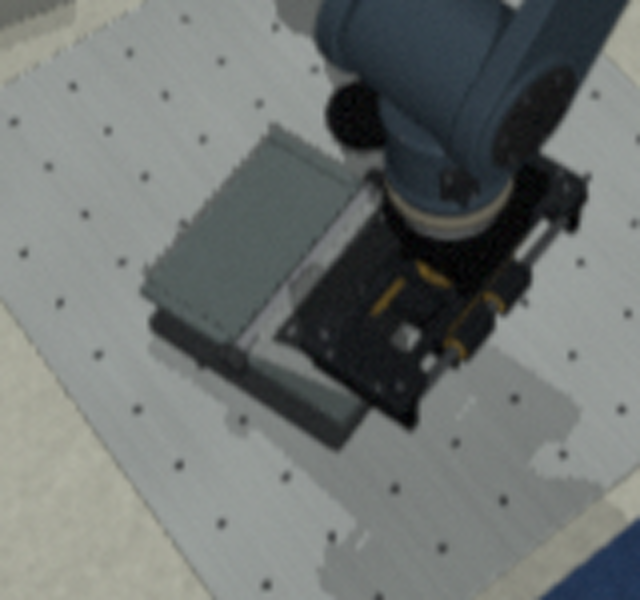

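Call:
play_rows:
  commands:
    - {"x":-8,"y":0,"z":-9,"spin":0}
    - {"x":-9,"y":0,"z":-9,"spin":0}

```text
time: 6.3
position: [0.5539, 0.2057, 0.0907]
tool_rot: [0.606, 0.795, 0.036, 0.004]
ft_force: [-0.2, 10.8, 3.0]
grip_width: 0.0002
```

```bash
python3 go.py;  python3 - <<'E'
from rig import cams,robot
import cv2
a=cams.camera('scene')['img'][200:350,200:360,::-1]
cv2.imwrite('pics/s6.png',cv2.resize(a,(640,600),interpolation=2))
a=cams.camera('top')['img'][60:210,210:370,::-1]
cv2.imwrite('pics/t6.png',cv2.resize(a,(640,600),interpolation=2))
E
```

```text
t 6.3 p [0.5539 0.2057 0.0907] phi 1.84 tilt 0.0726 F [-0.2 10.8  3. ] q [ 0.14  0.64  1.68  0.06  0.76 -0.17] 0.00020528147154269023
in stand frame [0.0039 0.1071 0.0827]
```

View pics/s6.png

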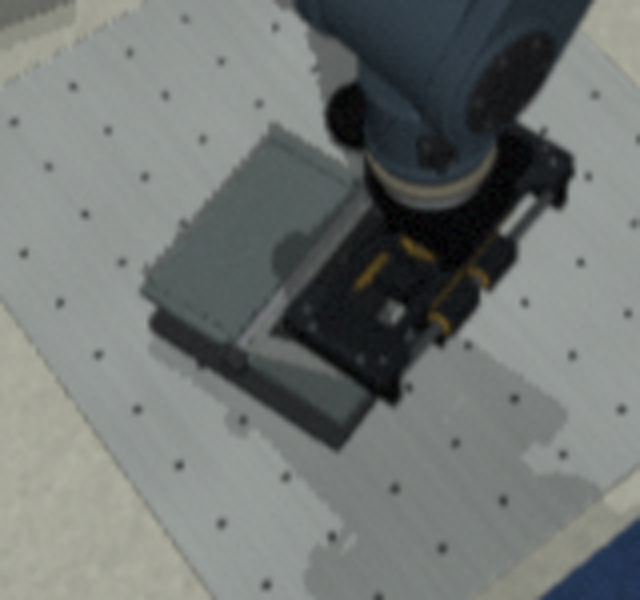

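View pics/t6.png

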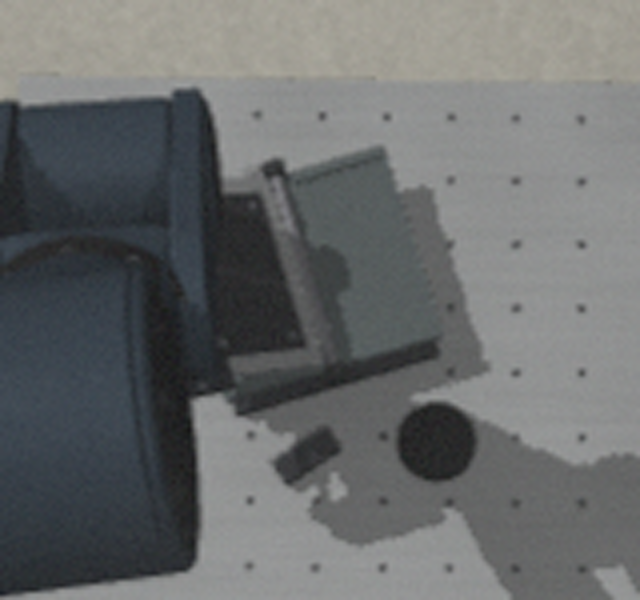

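Call:
play_rows:
  commands:
    - {"x":-11,"y":0,"z":-9,"spin":0}
    - {"x":-12,"y":0,"z":-9,"spin":0}

```text
time: 6.6
position: [0.5593, 0.1895, 0.1104]
tool_rot: [0.606, 0.794, 0.042, 0.003]
ft_force: [0.1, 9.9, 3.2]
grip_width: 0.0003
```

```bash
python3 go.py
```

```text
t 6.6 p [0.5593 0.1895 0.1104] phi 1.84 tilt 0.0835 F [0.1 9.9 3.2] q [ 0.11  0.61  1.67  0.08  0.8  -0.21] 0.000344991003587943
in stand frame [0.0042 0.09   0.1024]
```

Call:
play_rows:
  commands:
    - {"x":-14,"y":0,"z":-7,"spin":0}
    - {"x":-14,"y":0,"z":-6,"spin":0}

```text
time: 6.8
position: [0.5661, 0.1678, 0.1251]
tool_rot: [0.606, 0.794, 0.047, 0.001]
ft_force: [-0.3, 6.3, 5.0]
grip_width: 0.0005
```

```bash
python3 go.py;  python3 - <<'E'
from rig import cams,robot
import cv2
a=cams.camera('scene')['img'][200:350,200:360,::-1]
cv2.imwrite('pics/s7.png',cv2.resize(a,(640,600),interpolation=2))
E
```

```text
t 6.8 p [0.5661 0.1678 0.1251] phi 1.841 tilt 0.0936 F [-0.3  6.3  5. ] q [ 0.06  0.58  1.67  0.09  0.83 -0.27] 0.0004842124729392748
in stand frame [0.0043 0.0673 0.1171]
```

View pics/s7.png

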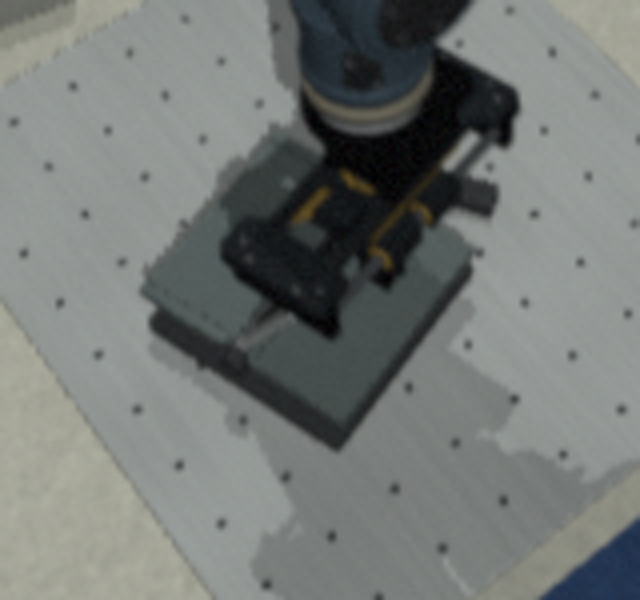

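Call:
play_rows:
  commands:
    - {"x":-15,"y":0,"z":-4,"spin":0}
    - {"x":-15,"y":0,"z":-4,"spin":0}
    - {"x":-15,"y":0,"z":-3,"spin":0}

```text
time: 7.15
position: [0.5778, 0.1246, 0.1355]
tool_rot: [0.605, 0.795, 0.049, 0.001]
ft_force: [0.9, 3.2, -0.1]
grip_width: 0.0
```

```bash
python3 go.py;  python3 - <<'E'
from rig import cams,robot
import cv2
a=cams.camera('scene')['img'][180:330,180:340,::-1]
cv2.imwrite('pics/s8.png',cv2.resize(a,(640,600),interpolation=2))
a=cams.camera('top')['img'][60:210,210:370,::-1]
cv2.imwrite('pics/t8.png',cv2.resize(a,(640,600),interpolation=2))
E
```

```text
t 7.15 p [0.5778 0.1246 0.1355] phi 1.843 tilt 0.0981 F [ 0.9  3.2 -0.1] q [-0.02  0.57  1.66  0.1   0.86 -0.35] 4.004027194892798e-05
in stand frame [0.0026 0.0225 0.1275]
```

View pics/s8.png

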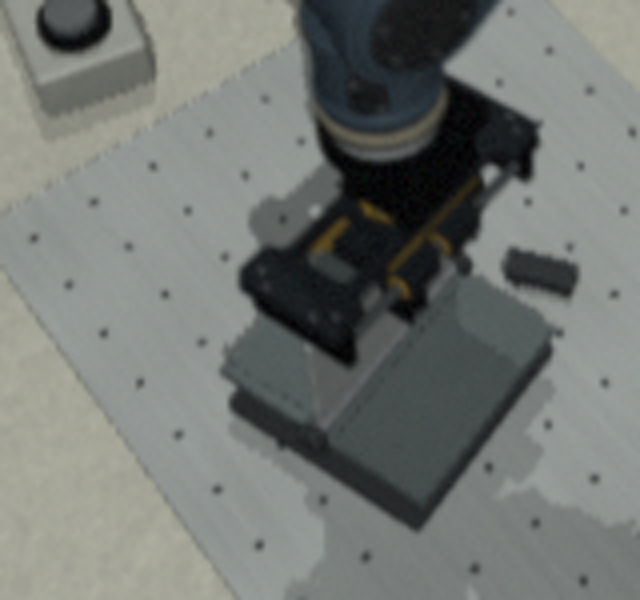

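View pics/t8.png

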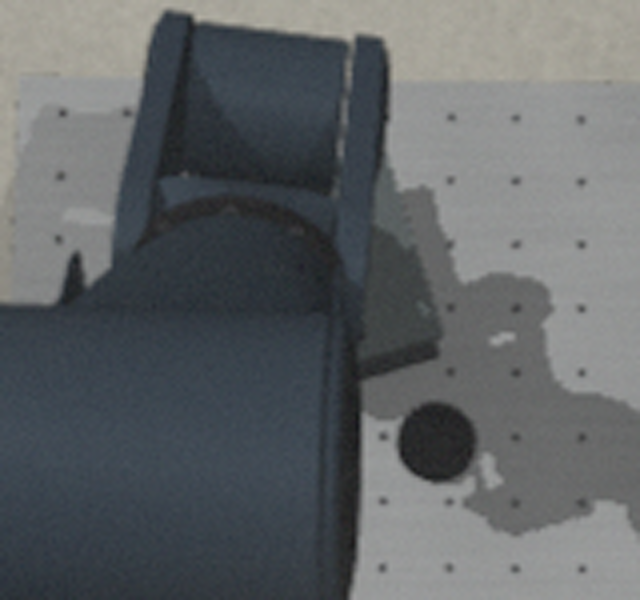

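Call:
play_rows:
  commands:
    - {"x":-14,"y":0,"z":-1,"spin":0}
    - {"x":-14,"y":0,"z":0,"spin":0}
    - {"x":-14,"y":0,"z":1,"spin":0}

```text
time: 7.55
position: [0.5871, 0.0819, 0.1308]
tool_rot: [0.606, 0.794, 0.048, -0.002]
ft_force: [-1.4, 3.6, -0.8]
grip_width: 0.0003
```

```bash
python3 go.py
```

```text
t 7.55 p [0.5871 0.0819 0.1308] phi 1.841 tilt 0.0952 F [-1.4  3.6 -0.8] q [-0.09  0.58  1.65  0.11  0.87 -0.43] 0.0002936172235788147
in stand frame [-0.0012 -0.021   0.1228]
```

Call:
play_rows:
  commands:
    - {"x":-10,"y":0,"z":3,"spin":0}
    - {"x":-9,"y":0,"z":5,"spin":0}
    - {"x":-8,"y":0,"z":6,"spin":0}

```text
time: 7.85
position: [0.5949, 0.0532, 0.1136]
tool_rot: [0.607, 0.794, 0.047, -0.003]
ft_force: [-0.8, 2.2, -0.5]
grip_width: 0.0004
```

```bash
python3 go.py;  python3 - <<'E'
from rig import cams,robot
import cv2
a=cams.camera('scene')['img'][180:330,180:340,::-1]
cv2.imwrite('pics/s9.png',cv2.resize(a,(640,600),interpolation=2))
E
```

```text
t 7.85 p [0.5949 0.0532 0.1136] phi 1.839 tilt 0.0937 F [-0.8  2.2 -0.5] q [-0.14  0.61  1.64  0.11  0.85 -0.48] 0.00035188538547839884
in stand frame [-0.0022 -0.0507  0.1056]
```

View pics/s9.png

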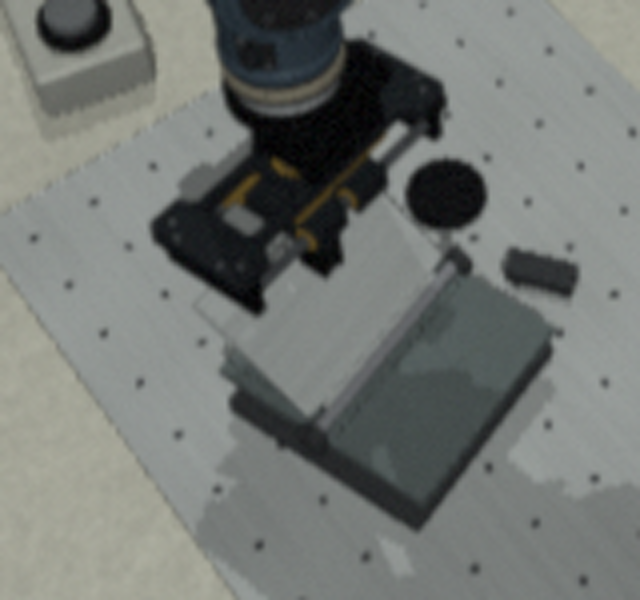

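Going well. The leaf is about 2.4 rad over and the tip is on its back face. I'll carry it on down.

Call:
play_rows:
  commands:
    - {"x":-8,"y":0,"z":8,"spin":0}
    - {"x":-6,"y":0,"z":9,"spin":0}
    - {"x":-5,"y":0,"z":10,"spin":0}
    - {"x":-3,"y":0,"z":10,"spin":0}

```text
time: 8.3
position: [0.6034, 0.031, 0.072]
tool_rot: [0.606, 0.794, 0.046, -0.002]
ft_force: [-1.1, 0.6, 1.0]
grip_width: 0.0007
```

```bash
python3 go.py
```

```text
t 8.3 p [0.6034 0.031  0.072 ] phi 1.839 tilt 0.0912 F [-1.1  0.6  1. ] q [-0.18  0.69  1.65  0.12  0.77 -0.53] 0.0007049198164127428
in stand frame [-0.0007 -0.0744  0.064 ]
```

Call:
play_rows:
  commands:
    - {"x":0,"y":0,"z":5,"spin":0}
    - {"x":0,"y":0,"z":3,"spin":0}

```text
time: 8.5
position: [0.6038, 0.0306, 0.0643]
tool_rot: [0.606, 0.794, 0.045, -0.002]
ft_force: [-11.2, -0.3, 41.3]
grip_width: 0.0003
```

Call:
play_rows:
  commands:
    - {"x":0,"y":0,"z":3,"spin":0}

```text
time: 8.6
position: [0.6038, 0.0305, 0.0644]
tool_rot: [0.606, 0.795, 0.044, -0.002]
ft_force: [-8.6, -0.3, 31.4]
grip_width: 0.0002
```

Call:
play_rows:
  commands:
    - {"x":0,"y":0,"z":3,"spin":0}
    - {"x":0,"y":0,"z":2,"spin":0}

```text
time: 8.8
position: [0.6037, 0.0305, 0.0648]
tool_rot: [0.604, 0.795, 0.044, -0.001]
ft_force: [-4.1, -0.8, 8.9]
grip_width: 0.0002
```

```bash
python3 go.py;  python3 - <<'E'
from rig import cams,robot
import cv2
a=cams.camera('scene')['img'][180:330,180:340,::-1]
cv2.imwrite('pics/s10.png',cv2.resize(a,(640,600),interpolation=2))
E
```

```text
t 8.8 p [0.6037 0.0305 0.0648] phi 1.844 tilt 0.0884 F [-4.1 -0.8  8.9] q [-0.18  0.7   1.65  0.12  0.76 -0.53] 0.00019400861615343797
in stand frame [-0.0005 -0.075   0.0568]
```

View pics/s10.png

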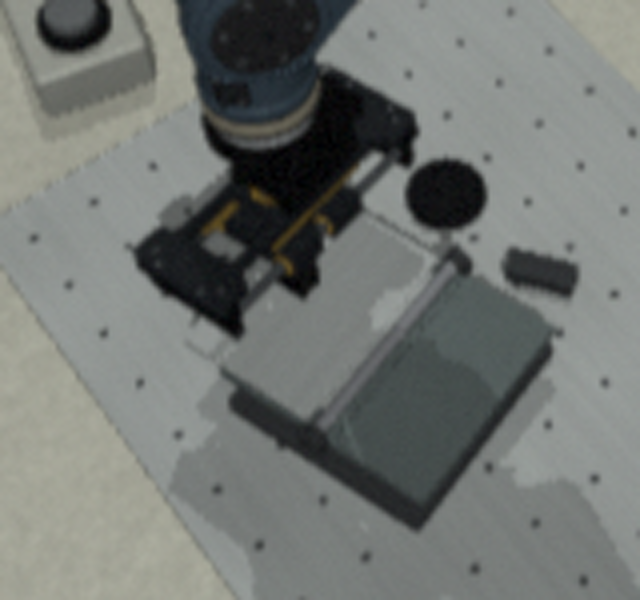

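Call:
play_rows:
  commands:
    - {"x":0,"y":0,"z":-20,"spin":0}
    - {"x":0,"y":0,"z":-40,"spin":0}
    - {"x":0,"y":0,"z":0,"spin":0}

```text
time: 9.15
position: [0.6013, 0.0259, 0.1258]
tool_rot: [0.604, 0.796, 0.044, -0.0]
ft_force: [1.0, 0.4, -0.5]
grip_width: 0.0001
```

```bash
python3 go.py .606 -.277 .11 1.844
```

```text
t 9.15 p [0.6013 0.0259 0.1258] phi 1.846 tilt 0.0877 F [ 1.   0.4 -0.5] q [-0.18  0.6   1.62  0.1   0.88 -0.52] 7.650720707945581e-05
in stand frame [-0.0042 -0.0787  0.1178]
N 7
{"x":-42,"y":-11,"z":2,"spin":0.00},{"x":-42,"y":-11,"z":2,"spin":0.00},{"x":-42,"y":-11,"z":2,"spin":0.00},{"x":-42,"y":-11,"z":2,"spin":0.00},{"x":-42,"y":-11,"z":2,"spin":0.00},{"x":-42,"y":-11,"z":2,"spin":0.00},{"x":-42,"y":-11,"z":2,"spin":0.00},
```

Call:
play_rows:
  commands:
    - {"x":-42,"y":-11,"z":0,"spin":0}
    - {"x":-42,"y":-11,"z":0,"spin":0}
    - {"x":-42,"y":-11,"z":0,"spin":0}
    - {"x":-42,"y":-11,"z":0,"spin":0}
    - {"x":-42,"y":-11,"z":0,"spin":0}
    - {"x":-40,"y":-11,"z":0,"spin":0}
    - {"x":-20,"y":-5,"z":0,"spin":0}
    - {"x":0,"y":0,"z":0,"spin":0}

```text
time: 9.95
position: [0.6097, -0.2612, 0.1026]
tool_rot: [0.6, 0.799, 0.043, 0.003]
ft_force: [0.6, 0.2, 0.3]
grip_width: 0.0004
```

```bash
python3 go.py .606 -.277 .10 1.844
python3 - <<'E'
from rig import cams,robot
from scipy.spatial.transform import Rotation as R
import cv2
from ov import *
o=robot.get_obs();print(R.from_quat(o['tool_rot']).as_matrix().round(3))
s=np.load('stand.npy')
for c,of in [('scene',(130,100)),('top',(330,60))]:
    im=cams.camera(c)['img'][:,:,::-1].copy()
    cv2.imwrite(f'pics/{c}11.png',im)
    q=proj(c,[[.606,-.277,.058],o['position']]); print(c,q)
    a=cv2.resize(im[of[1]:of[1]+150,of[0]:of[0]+160],(640,600),interpolation=2)
    for k,col in zip(q,[(0,0,255),(0,255,0)]): cv2.circle(a,tuple(int(v) for v in (k-of)*4+2),4,col,-1)
    cv2.imwrite(f'pics/{c}11c.png',a)
im=cv2.imread('pics/top11.png')[60:210,210:370]; a=cv2.resize(im,(640,600),interpolation=2); draw(a,'top',s,np.pi,np.array((210,60)),4); cv2.imwrite('pics/ov11.png',a)
E
```

```text
t 9.95 p [ 0.6097 -0.2612  0.1026] phi 1.855 tilt 0.087 F [0.6 0.2 0.3] q [-0.61  0.71  1.45  0.1   0.98 -0.95] 0.0004169410926976395
in stand frame [-0.0815 -0.3553  0.0946]
N 1
{"x":-14,"y":-8,"z":3,"spin":0.01},[[-0.28   0.958  0.057]
 [ 0.959  0.276  0.066]
 [ 0.047  0.073 -0.996]]
scene [[198.55855001 184.39346527]
 [196.71472147 178.73146458]]
top [[413.77143277 121.90800472]
 [411.99387607 116.04894707]]
```

View pics/scene11c.png

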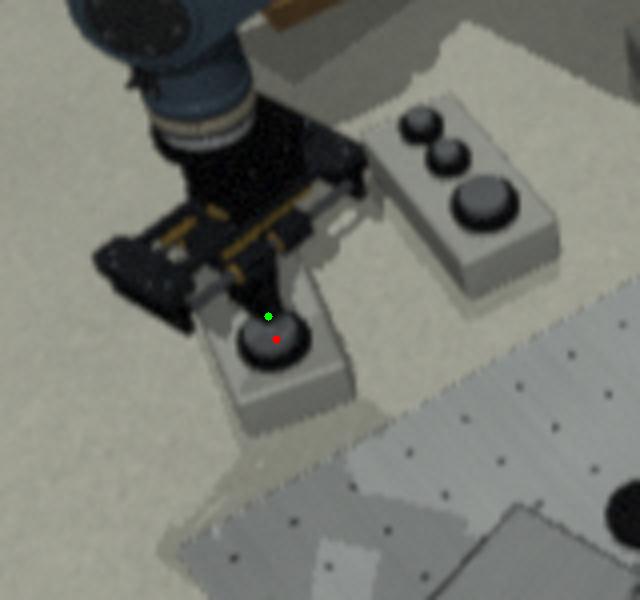

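View pics/ov11.png

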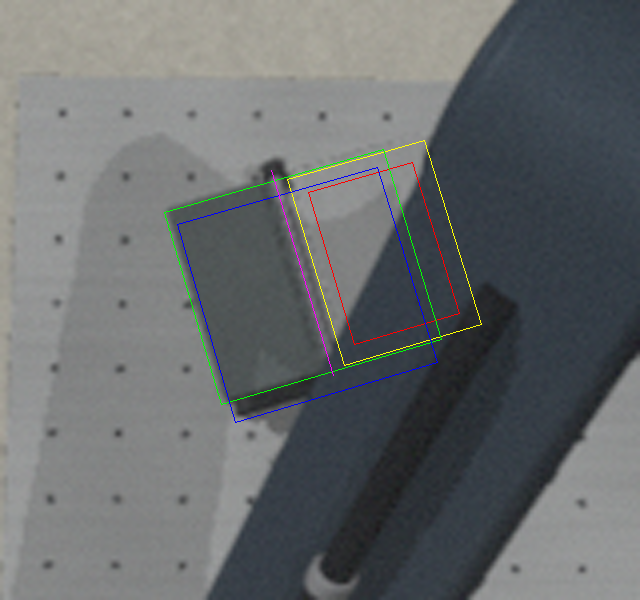

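View pics/top11c.png

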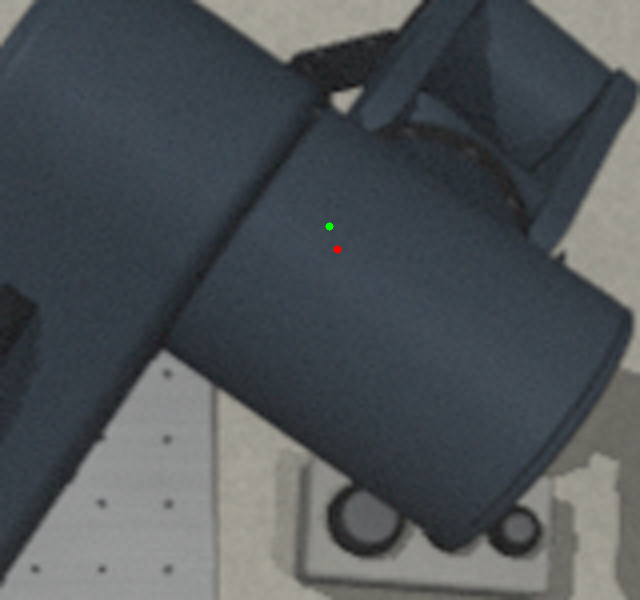

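Call:
play_rows:
  commands:
    - {"x":-17,"y":-11,"z":10,"spin":0}
    - {"x":0,"y":0,"z":10,"spin":0}
    - {"x":0,"y":0,"z":5,"spin":0}
    - {"x":0,"y":0,"z":0,"spin":0}

```text
time: 10.45
position: [0.6039, -0.2692, 0.0737]
tool_rot: [0.596, 0.802, 0.044, -0.001]
ft_force: [-0.1, 0.2, -0.7]
grip_width: 0.0003
```

```bash
python3 go.py .606 -.277 .06 1.844
```

```text
t 10.45 p [ 0.6039 -0.2692  0.0737] phi 1.864 tilt 0.0885 F [-0.1  0.2 -0.7] q [-0.63  0.75  1.46  0.11  0.93 -0.99] 0.00029376573448517345
in stand frame [-0.0893 -0.3612  0.0657]
N 1
{"x":-8,"y":-0,"z":14,"spin":0.02},
```

Call:
play_rows:
  commands:
    - {"x":-9,"y":0,"z":4,"spin":0}
    - {"x":0,"y":0,"z":3,"spin":0}

```text
time: 10.65
position: [0.6074, -0.2766, 0.0667]
tool_rot: [0.595, 0.802, 0.044, -0.001]
ft_force: [-3.7, -4.8, 12.5]
grip_width: 0.0005
```

Call:
play_rows:
  commands:
    - {"x":0,"y":0,"z":3,"spin":0}

```text
time: 10.75
position: [0.6075, -0.277, 0.0662]
tool_rot: [0.595, 0.803, 0.044, -0.001]
ft_force: [-8.4, 3.5, 25.6]
grip_width: 0.0006
```

Call:
play_rows:
  commands:
    - {"x":0,"y":0,"z":3,"spin":0}

```text
time: 10.85
position: [0.6074, -0.277, 0.0665]
tool_rot: [0.595, 0.803, 0.043, -0.001]
ft_force: [-6.4, 1.9, 17.9]
grip_width: 0.0003
```

Run:
```python
from rig import cams,robot
from ov import *
o=robot.get_obs()
p=cams.camera('scene');im=p['img'][:,:,::-1].copy()
a=cv2.resize(im[140:220,160:240],(600,600),interpolation=2)
q=(proj('scene',o['position'])-(160,140))*7.5+3; cv2.circle(a,tuple(q.astype(int)),3,(0,255,0),-1)
cv2.imwrite('pics/b12.png',a)
b=cv2.imread('pics/scene0.png')[140:220,160:240]; b=cv2.resize(b,(600,600),interpolation=2); cv2.imwrite('pics/b0.png',b)
print(o['time'],o['position'],o['ft_force'])
```

```text
10.85 [ 0.60743513 -0.2769952   0.06645287] [-6.43834531  1.90645222 17.94397766]
```

View pics/b12.png

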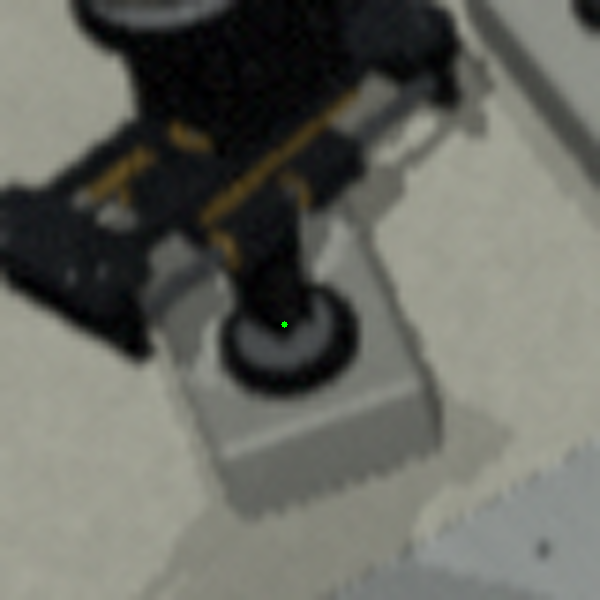

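View pics/b0.png

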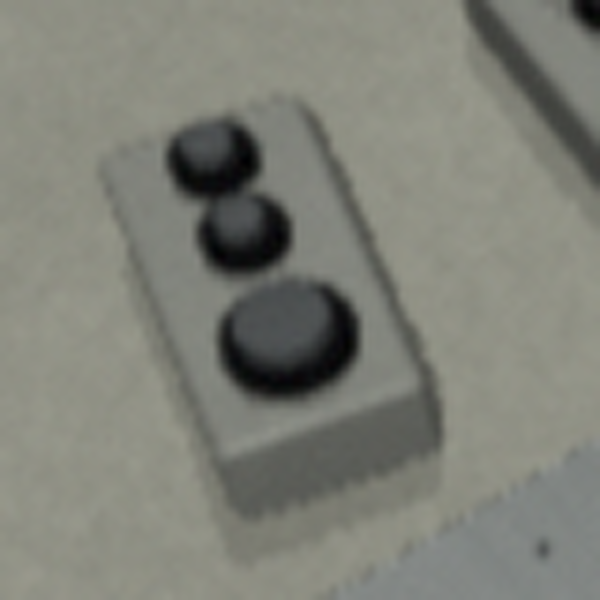

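Call:
play_rows:
  commands:
    - {"x":0,"y":0,"z":-2,"spin":0}
    - {"x":0,"y":0,"z":0,"spin":0}

```text
time: 11.1
position: [0.6078, -0.2773, 0.0712]
tool_rot: [0.594, 0.803, 0.043, 0.0]
ft_force: [-0.3, 0.2, 2.7]
grip_width: 0.0004
```

Call:
play_rows:
  commands:
    - {"x":0,"y":0,"z":-2,"spin":0}
    - {"x":0,"y":0,"z":0,"spin":0}

```text
time: 11.3
position: [0.6083, -0.2778, 0.0732]
tool_rot: [0.594, 0.803, 0.043, 0.001]
ft_force: [-0.0, -0.8, 1.1]
grip_width: 0.0005
```

Call:
play_rows:
  commands:
    - {"x":0,"y":0,"z":-2,"spin":0}
    - {"x":0,"y":0,"z":0,"spin":0}

```text
time: 11.5
position: [0.6083, -0.2782, 0.0743]
tool_rot: [0.594, 0.803, 0.043, 0.001]
ft_force: [0.2, 0.6, 0.5]
grip_width: 0.0006
```

The button springs back as it should (2.7 N, then 1.1 N on lifting). To be certain of full travel, I'll press once more, centred a little better.

Call:
play_rows:
  commands:
    - {"x":4,"y":1,"z":-3,"spin":0}
    - {"x":0,"y":0,"z":0,"spin":0}

```text
time: 11.7
position: [0.6076, -0.2739, 0.0769]
tool_rot: [0.594, 0.803, 0.043, 0.0]
ft_force: [0.1, -0.6, -0.4]
grip_width: 0.0008
```

Call:
play_rows:
  commands:
    - {"x":0,"y":0,"z":5,"spin":0}
    - {"x":0,"y":0,"z":4,"spin":0}

```text
time: 11.9
position: [0.6085, -0.2738, 0.0683]
tool_rot: [0.594, 0.803, 0.043, 0.001]
ft_force: [-1.9, -1.6, 3.0]
grip_width: 0.0007
```

Call:
play_rows:
  commands:
    - {"x":0,"y":0,"z":4,"spin":0}
    - {"x":0,"y":0,"z":2,"spin":0}

```text
time: 12.1
position: [0.6085, -0.2739, 0.0666]
tool_rot: [0.594, 0.804, 0.043, 0.001]
ft_force: [-5.6, 1.0, 15.3]
grip_width: 0.0003
```

Run:
```python
from rig import cams,robot
from ov import *
o=robot.get_obs()
p=cams.camera('scene');im=p['img'][:,:,::-1].copy()
a=cv2.resize(im[140:220,160:240],(600,600),interpolation=2)
cv2.imwrite('pics/b13.png',a)
print(o['time'],o['position'],o['ft_force'])
```

```text
12.1 [ 0.60852057 -0.27394177  0.06656636] [-5.57688273  1.01806821 15.34994045]
```

View pics/b13.png

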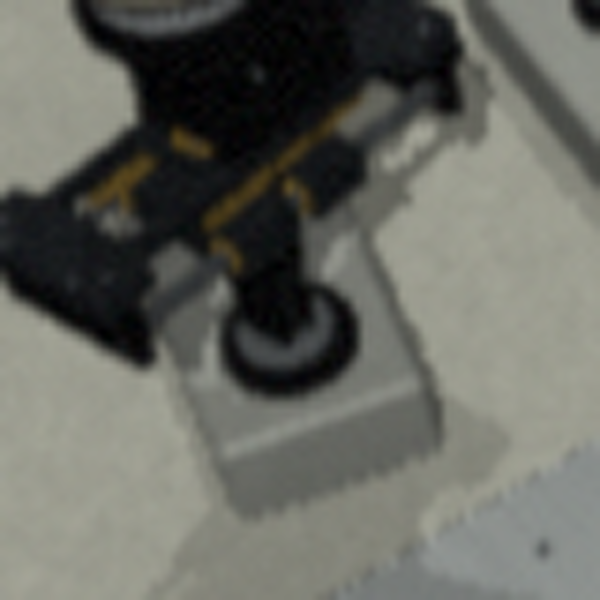

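The stop is hard at the same height (z = 0.0665), and the grey disc sits sunk in its ring, so the button is fully pressed. Now I'll lift well clear and move back so the cameras can see.

Call:
play_rows:
  commands:
    - {"x":0,"y":0,"z":-10,"spin":0}
    - {"x":0,"y":0,"z":-40,"spin":0}
    - {"x":0,"y":0,"z":-45,"spin":0}
    - {"x":-40,"y":-20,"z":-10,"spin":0}
    - {"x":-45,"y":-20,"z":0,"spin":0}
    - {"x":-45,"y":-20,"z":0,"spin":0}
    - {"x":-20,"y":-20,"z":0,"spin":0}
    - {"x":0,"y":0,"z":0,"spin":0}

```text
time: 12.95
position: [0.5709, -0.4512, 0.1612]
tool_rot: [0.592, 0.805, 0.043, 0.002]
ft_force: [-0.4, 0.1, -0.5]
grip_width: 0.0006
```

```bash
python3 go.py
python3 - <<'E'
from rig import cams,nets
from ov import *
s=np.load('stand.npy')
P={}
for c,of in [('scene',(170,150)),('top',(210,60))]:
    p=cams.camera(c); im=p['img'][:,:,::-1].copy()
    cv2.imwrite(f'pics/{c}14.png',im)
    for t in ['bar','cap','mouse']:
        for r in nets.outline_of(p,t)[:1]: print(c,t,round(r['conf'],2),np.round(r['pixel']))
    a=cv2.resize(im[of[1]:of[1]+150,of[0]:of[0]+200],(800,600),interpolation=2); draw(a,c,s,np.pi,np.array(of),4); cv2.imwrite(f'pics/fin_{c}.png',a)
E
```

```text
t 12.95 p [ 0.5709 -0.4512  0.1612] phi 1.874 tilt 0.0854 F [-0.4  0.1 -0.5] q [-0.86  0.73  1.2   0.09  1.23 -1.19] 0.0006456077154194857
in stand frame [-0.1748 -0.5252  0.1532]
scene bar 0.58 [317. 248.]
scene cap 0.56 [292. 228.]
scene mouse 0.64 [379. 363.]
top bar 0.22 [302. 119.]
top cap 0.88 [320. 169.]
top mouse 0.58 [175. 151.]
```

View pics/fin_scene.png

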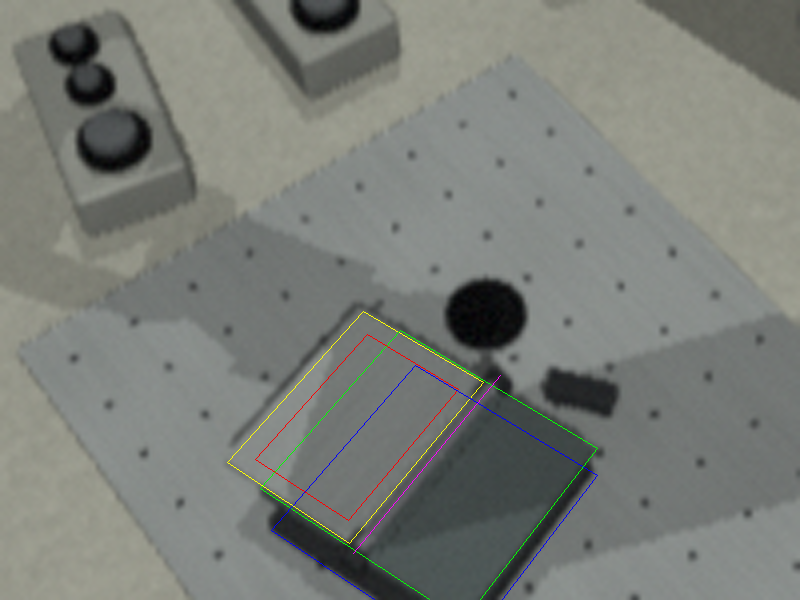

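View pics/fin_top.png

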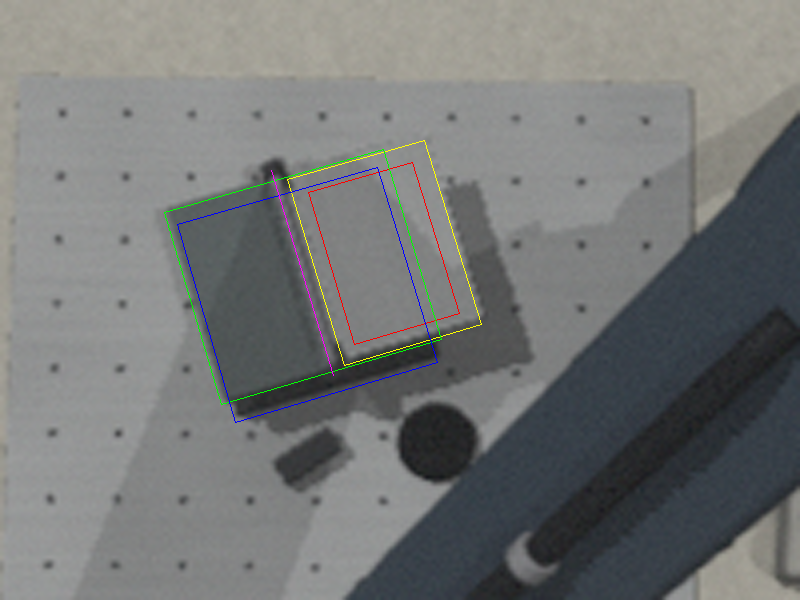

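View pics/scene14.png

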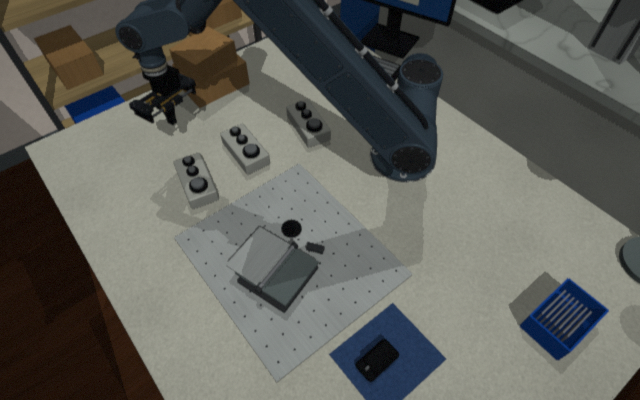

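Run:
```python
from ov import *
s=np.load('stand.npy')
for c,of in [('scene',(220,215)),('top',(260,80))]:
    im=cv2.imread(f'pics/{c}14.png'); a=cv2.resize(im[of[1]:of[1]+75,of[0]:of[0]+90],(720,600),interpolation=2)
    for ang,col in [(3.14,(0,255,255)),(3.0,(0,0,255))]:
        q=(proj(c,S2W(s,[leafpt(ang,x,r,-.003) for x,r in [(-.073,.01),(.073,.01),(.073,.115),(-.073,.115)]]))-of)*8+4
        cv2.polylines(a,[np.int32(q)],True,col,1)
    cv2.imwrite(f'pics/f2_{c}.png',a)
```

```text
(no output)
```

View pics/f2_scene.png

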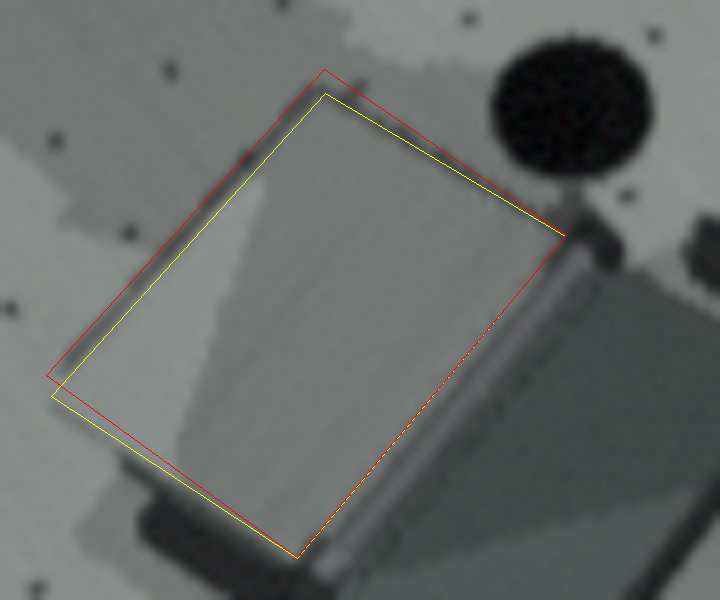

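View pics/f2_top.png

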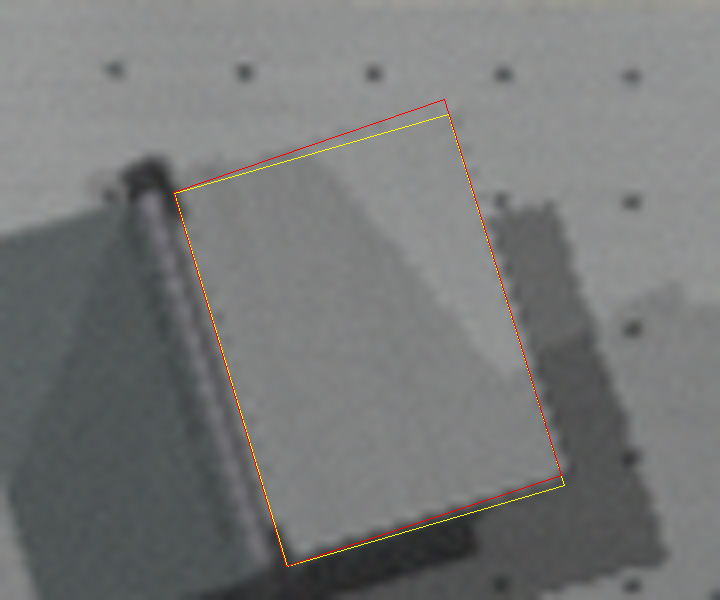

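```bash
python3 -c "
from rig import robot
print(robot.hand_in(), robot.get_obs()['time'])"
```

```text
the job is handed in; nothing more can be done
the job is handed in; nothing more can be done
```

The leaf is over and lies flat on the stand's other side, and the large button was pressed fully and let go. I handed the job in after about 13 s of the 58 s allowed. The hand-in gives no verdict.

**Leaf:** I pushed its free edge up and inward with the shut fingertips, carried it over the spine, and pressed its back down until it met the stop. My planned path and the pictures kept the fingers off the marked plate, but I had no direct reading of contact with it. Pressing it flat briefly read 41 N at the wrist, taken through the fingertips.

**Button:** I used the control box farthest from the base. I pressed the large button twice; both presses stopped hard at the same height, and the picture shows the button springing back up afterwards.

**Last checks:**
- **Leaf and stand:** The final overlay fits a leaf lying flat (3.14 rad) and the stand where it began.
- **Loose things:** The bar, cap and mouse are within about 3 pixels of their starting places. The exception is one low-confidence top-view report that put the bar on the stand; in the picture it has not moved.
- **Small buttons and arm:** The two small buttons look untouched, and the arm is clear of everything.

**Disagreements:**
- **Tool tilt:** The tool drifted to about 0.09 rad off vertical during the job, and I could not correct it with the moves available. It did no visible harm.
- **Button height:** My camera estimate of the button top (about 58 mm) was well below where the fingers met it (about 72 mm), so I pressed by force instead.

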